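# Put the lids back on the washed pots

### The job

The washed pots are back on the hob and their four lids lie in front of them: put on every pot the one lid that fits it, its collar down in the pot's mouth and its cover flat on the rim all round, the oval lid in line with its pot. Set each lid down instead of letting it drop, and leave the pots, the pepper mill and the salt shaker standing where they are.

Things in the scene. Friction and masses are not known exactly. Their poses are not given: they have to be found in the camera images.
- pot_small: The small one of three round open stainless steel pots: 80 mm inside, 87 mm outside, 60 mm high to its flat rim; one black stick handle, 11 mm thick, along its +x axis just below the rim, reaching 98 mm from its centre. Loose, standing on the hob and empty. Origin: centre of its underside, z up.
- pot_medium: The medium one of three round open stainless steel pots: 100 mm inside, 107 mm outside, 72 mm high to its flat rim; two small wire ears on its +y and -y sides, 14 mm long, 20 mm below the rim. Loose, standing on the hob and empty. Origin: centre of its underside, z up.
- pot_large: The large one of three round open stainless steel pots: 120 mm inside, 127 mm outside, 84 mm high to its flat rim; two small wire ears on its +y and -y sides, 14 mm long, 20 mm below the rim. Loose, standing on the hob and empty. Origin: centre of its underside, z up.
- pot_oval: Oval open pot of red enamelled cast iron, cream inside: mouth 118 by 78 mm, outside 125 by 85 mm, 68 mm high to its flat rim, an ear 14 mm long at each end. Loose, standing on the hob and empty. Origin: centre of its underside, x along the long axis, z up.
- lid_small: Round steel lid of the small steel pot, right way up, 0.11 kg. Cover 98 mm across, underside 8 mm above the origin; below it a locating collar 64 mm across (58 at its foot), 8 mm of play in the pot. Seated: origin 52 mm above the pot's. Black round knob, 33 mm across, 36 to 55 mm above the origin (grip at 44); cover round it at 18 mm. Origin: centre of collar's underside, z up.
- lid_medium: Round steel lid of the medium steel pot, right way up, 0.15 kg. Cover 118 mm across, underside 8 mm above the origin; below it a locating collar 84 mm across (78 at its foot), 8 mm of play in the pot. Seated: origin 64 mm above the pot's. Black round knob, 33 mm across, 36 to 55 mm above the origin (grip at 44); cover round it at 18 mm. Origin: centre of collar's underside, z up.
- lid_large: Round steel lid of the large steel pot, right way up, 0.22 kg. Cover 138 mm across, underside 8 mm above the origin; below it a locating collar 104 mm across (98 at its foot), 8 mm of play in the pot. Seated: origin 76 mm above the pot's. Black round knob, 33 mm across, 36 to 55 mm above the origin (grip at 44); cover round it at 18 mm. Origin: centre of collar's underside, z up.
- lid_oval: Oval red enamel lid, right way up, 0.36 kg; fits either way round. Cover 136 x 96 mm, underside 8 mm above the origin; below it a collar 102 x 62 mm (6 less at its foot), 8 mm of play in the pot. Seated: origin 60 mm above the pot's. Black bar handle along x, 66 mm long, 16 thick, 36 to 53 mm above the origin (grip at 44), cover at 19. Origin: centre of collar's underside, x the long axis.
- pepper_mill: Turned wooden pepper mill, 58 mm across and 170 mm tall, standing loose on the white worktop right of the hob (7 mm lower than the hob); to be left alone. Origin: centre of its underside.
- salt_shaker: Glass salt shaker with a grey top, 44 mm across and 90 mm tall, standing loose on the white worktop right of the hob (7 mm lower than the hob); to be left alone. Origin: centre of its underside.
Mind the look-alikes: they are no part of the job. What is shaped like the lid_small but green is not meant.

How it is judged:
At the end, for the whole second after the job is handed in: Each lid lies on its own pot: centres within 12 mm, cover on the rim (within 3 mm of seated height, tilt under 0.05 rad), oval lid within 0.25 rad of its pot's long axis; pots upright and within 30 mm, mill and shaker within 20 mm, of where they stood; all at rest (horizontal distance between lid_small and pot_small below 0.012 m and z of lid_small in the frame of pot_small between 0.049 and 0.055 m and angle between each of lid_small, pot_small, lid_medium, pot_medium, lid_large, pot_large, lid_oval, pot_oval's own z axis and vertical below 0.05 rad and distance of each of pot_small, pot_medium, pot_large, pot_oval from where it was at the start of the episode below 0.03 m and linear speed of each of lid_small, pot_small, lid_medium, pot_medium, lid_large, pot_large, lid_oval, pot_oval below 0.02 m/s and angular speed of each of lid_small, lid_medium, lid_large, lid_oval below 0.2 rad/s and horizontal distance between lid_medium and pot_medium below 0.012 m and z of lid_medium in the frame of pot_medium between 0.061 and 0.067 m and horizontal distance between lid_large and pot_large below 0.012 m and z of lid_large in the frame of pot_large between 0.073 and 0.079 m and horizontal distance between lid_oval and pot_oval below 0.012 m and z of lid_oval in the frame of pot_oval between 0.057 and 0.063 m and angle between the x axis of lid_oval and the x axis of pot_oval, either way round below 0.25 rad and distance of each of pepper_mill, salt_shaker from where it was at the start of the episode below 0.02 m); the robot touches nothing.
It fails at once if a lid is let fall (faster than 0.6 m/s with no finger on it: a free fall of about 2 cm) ((linear speed of lid_small above 0.6 m/s and contact force between the fingers and lid_small below 0.05 N) or (linear speed of lid_medium above 0.6 m/s and contact force between the fingers and lid_medium below 0.05 N) or (linear speed of lid_large above 0.6 m/s and contact force between the fingers and lid_large below 0.05 N) or (linear speed of lid_oval above 0.6 m/s and contact force between the fingers and lid_oval below 0.05 N)).
It fails at once if a pot is pushed more than 3 cm from where it stood (distance of any of pot_small, pot_medium, pot_large, pot_oval from where it was at the start of the episode above 0.03 m).
It fails at once if the pepper mill or the salt shaker is moved by more than 2 cm (distance of any of pepper_mill, salt_shaker from where it was at the start of the episode above 0.02 m).
It also fails if it takes over 102 s, if anything falls off the work surface, if the arm or the gripper's body presses on something with over 40 N, if the wrist force passes 120 N, or if a joint passes its speed limit or range.

### The arm

A 6-joint arm with a two-finger parallel gripper is mounted at the origin on a cart in front of the work surface, level with it; the furniture and walls round the work are solid. World frame = base frame: x ahead of the robot, y to its left, z up, the work surface at z = 0. Lengths are in m, angles in rad, forces in N, time in s.
With the tool pointing down it reaches from about 0.275 to 0.75 m from the base axis. Payload 10.2 kg.
Tool frame: the origin (TCP) lies between the finger pads; the fingertips stand 11 mm ahead of it and the grasp point (between the pads) lies 8 mm behind it; z points along the fingers, y is the line along which they close (so a half turn about z gives the same grasp; the last joint's range is limited). The gripper opens to 88 mm and grips with 3 to 60 N. Pads are 18 mm wide; open, the fingers measure 123 mm over their backs; the gripper's body (75 mm by 187 mm) begins 45 mm behind the grasp point.
Start: joints at [0.955, 0.313, 1.498, -0, 1.331, -0.223], TCP at [0.201, 0.485, 0.25] pointing down, gripper open.
Joint ranges: [-2.94, 2.94], [-0.97, 2.17], [0.19, 2.56], [-1.23, 4.37], [0.02, 3.11], [-2.88, 2.88]. Speed limits (rad/s): [2.39, 2.39, 3.01, 3.14, 3.14, 3.14].

### API

Orientations are given as a 3x3 rotation matrix whose columns are the frame's x, y, z axes.
In Python, from bench import ctrl, grip, kin, readout, eyes gives the robot as it stands. Calls block until the motion is done:
- ctrl.move_ptp(position, orientation): joint-space move of the TCP to a pose.
- ctrl.move_l(position, velocity=0.15, orientation=None, contact_N=None): straight line of the TCP; orientation=None keeps the orientation; velocity is the mean speed in m/s. With contact_N (N) it stops when the force on the tool has changed by that much, and returns True; else False.
- ctrl.move_joints(angles): joint-space move.
- grip(opening, grasp_force=None): opening from 0.0 (shut) to 1.0 (fully open); grasp_force is the grip in N (None keeps the last); returns when the fingers have stopped.
- ctrl.wait(seconds).
- kin.inverse_kinematics(position, orientation): joint angles nearest the present ones, or None.
- readout.sense(): the state.
- eyes.camera(name): name is "side" or "top" or "wrist"; returns a dict with "image" (480x640x3 uint8, red, green, blue), "depth" (480x640 float32, m along the optical axis (not along the pixel's ray), 0 where there is no reading), "K" (3x3 intrinsics, pixels), "rvec" (rotation vector, rad) and "tvec" (3), from world to camera coordinates, as OpenCV has them. Camera axes: x right, y down, z forward; pixel columns grow to the right and rows downward; lengths in m; the calibration is good to about 2 mm. A picture is of the moment at which its call begins.
A pose or a line that the arm cannot do raises ctrl.IKError and nothing moves.
- ctrl.finish_job(): hands the job in; it is judged then, once.
The state is a dict: "time": time; "qpos": joint angles; "joint_vel": joint speeds; "tau": joint torques, N m; "tcp_pos": TCP position; "tcp_rot": TCP orientation; "wrist_force": force on the tool from outside, world axes, zero at the start; "torque": the same for the moment, N m; "opening": opening from 0.0 (shut) to 1.0 (fully open); "finger_force": force on a finger pad.
Only numpy, scipy, OpenCV 4.12 (cv2) and the standard library are available. Lean on these libraries where they do the work, as an engineer would, in place of code of your own. Each camera call takes 0.05 s, during which the arm holds its last target. There are 200 camera calls.

## Working session

There is one attempt and no reset: what is moved stays moved. The work goes in short steps, each a Python script; the robot and the scene stay as the last script left them, time stands still between calls to the robot, and variables do not carry over. Pictures are saved under pics/ and viewed, at most 14 in all, crops included, and the job is handed in when it is done.

```bash
mkdir -p pics; ls
cat > h.py <<'E'
import numpy as np, cv2
from bench import ctrl, grip, kin, readout, eyes
def cam(n):
    c=eyes.camera(n); R=cv2.Rodrigues(np.array(c["rvec"],float))[0]; c["R"]=R; c["t"]=np.array(c["tvec"],float).ravel()
    c["o"]=-R.T@c["t"]; c["K"]=np.array(c["K"]); return c
def ray(c,uv,z):
    uv=np.atleast_2d(np.array(uv,float)); d=np.c_[uv,np.ones(len(uv))]@np.linalg.inv(c["K"]).T@c["R"]
    return c["o"]+d*((z-c["o"][2])/d[:,2])[:,None]
def cloud(c):
    v,u=np.mgrid[:480,:640]; D=c["depth"]; k=c["K"]
    p=np.stack([(u-k[0,2])/k[0,0]*D,(v-k[1,2])/k[1,1]*D,D],-1)
    P=(p-c["t"])@c["R"]; P[D==0]=np.nan; return P
def save(n,im): cv2.imwrite("pics/"+n+".png",im[...,::-1])
E
python3 - <<'E'
from h import *
for n in("top","side"):
    c=cam(n); save(n+"0",c["image"]); print(n,c["o"],c["R"][2],c["K"][0,0]); np.savez(n+"0.npz",**c)
print(readout.sense()["time"])
E
```

```text
pics
top [0.20193057 0.10366047 1.46635443] [ 0.21880454  0.01684756 -0.97562325] 513.00265042473
side [ 0.04855555 -0.73141829  0.75059725] [ 0.36822432  0.70972788 -0.60058071] 434.5504672114627
0.1
```

View pics/top0.png

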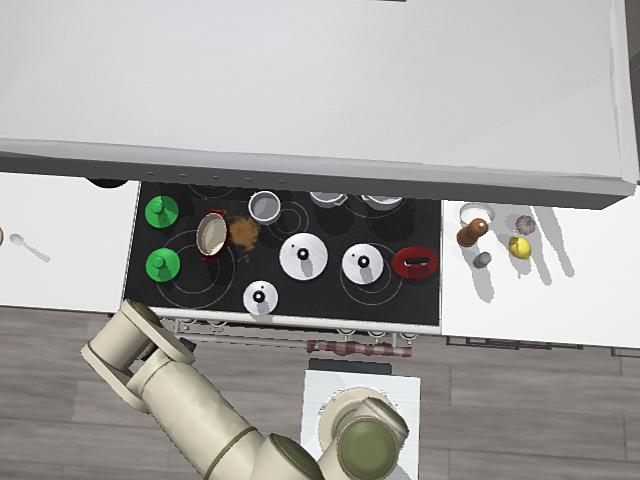

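View pics/side0.png

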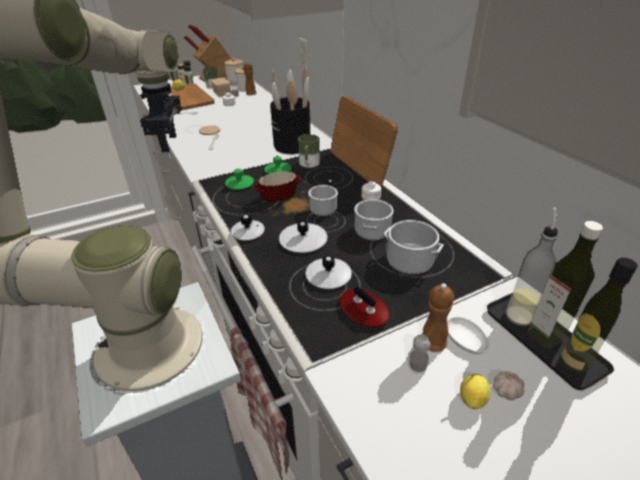

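The top view shows the lids: large (303,257), medium (362,264), small (260,298) and oval red (415,263), with green decoys at (162,212) and (162,264). The pots are oval (212,235) and small (264,206). The medium and large pots are half hidden by the hood in this view, but the side view shows them at (373,218) and (412,245).

```bash
cat > m.py <<'E'
from h import *
T=dict(np.load("top0.npz")); S=dict(np.load("side0.npz"))
PT=cloud(T); PS=cloud(S)
for n,P,uvs in(("hob T",PT,[(290,300),(400,300)]),("worktopT",PT,[(500,290),(60,270)]),("hoodT",PT,[(400,185),(300,170),(200,160),(300,120),(560,195)]),("hob S",PS,[(350,255),(270,290)])):
    print(n,[P[v,u].round(3).tolist() for u,v in uvs])
def circ(Q):
    for _ in range(6):
        A=np.c_[2*Q[:,:2],np.ones(len(Q))]; s=np.linalg.lstsq(A,(Q[:,:2]**2).sum(1),rcond=None)[0]
        r=np.sqrt(s[2]+s[0]**2+s[1]**2); e=abs(np.hypot(*(Q[:,:2]-s[:2]).T)-r); k=e<max(.004,2*np.median(e))
        if k.all():break
        Q=Q[k]
    return s[:2].round(4),2*r.round(4),len(Q)
def win(P,x0,x1,y0,y1):return P[y0:y1,x0:x1].reshape(-1,3)
# pots rims by depth
for n,P,w,h in(("smallT",PT,(242,288,185,230),.060),("smallS",PS,(300,345,180,218),.060),("medS",PS,(348,398,192,242),.072),("largeS",PS,(380,448,215,275),.084)):
    Q=win(P,*w); z=Q[:,2]; print(n,"ztop",np.nanpercentile(z,[90,95,98]).round(4)); Q=Q[abs(z-h)<.004]; print(circ(Q))
# lids: knob by dark pixels in top image
im=T["image"].astype(int); g=im.max(2)
for n,w in(("small",(243,278,281,316)),("large",(280,328,233,281)),("med",(343,383,244,284)),("oval",(392,440,246,281))):
    x0,x1,y0,y1=w; Q=win(PT,*w); print(n,"ztop",np.nanmax(Q[:,2]).round(4))
    m=(Q[:,2]>.043)&(Q[:,2]<.065); K=Q[m]; print(" knobT",m.sum(),K.mean(0).round(4),((K.max(0)+K.min(0))/2).round(4),K.ptp(0).round(4) if hasattr(K,'ptp') else np.ptp(K,0).round(4))
    if n=="oval":
        l=np.linalg.eigh(np.cov(K[:,:2].T))[1][:,1]; print("  bar ang",np.arctan2(l[1],l[0]))
for n,w in(("small",(228,268,212,242)),("large",(275,330,218,255)),("med",(303,355,252,292)),("oval",(336,392,285,330))):
    Q=win(PS,*w); m=(Q[:,2]>.043)&(Q[:,2]<.065); K=Q[m]; print(n," knobS",m.sum(),K.mean(0).round(4),np.ptp(K,0).round(4),np.nanmax(Q[:,2]).round(4))
# red things
hsv=cv2.cvtColor(T["image"],cv2.COLOR_RGB2HSV); red=((hsv[...,0]<6)|(hsv[...,0]>172))&(hsv[...,1]>150)&(hsv[...,2]>50)
lab=cv2.connectedComponentsWithStats(red.astype(np.uint8))[2]; print(lab[lab[:,4]>100])
E
python3 m.py
```

```text
hob T [[0.336, 0.219, 0.002], [0.357, -0.093, 0.006]]
worktopT [[0.406, -0.38, -0.008], [0.379, 0.893, -0.006]]
hoodT [[0.389, 0.034, 0.915], [0.389, 0.146, 0.945], [0.393, 0.254, 0.945], [0.451, 0.151, 0.936], [0.389, -0.144, 0.916]]
hob S [[0.549, 0.062, -0.002], [0.301, 0.038, -0.001]]
smallT ztop [0.0635 0.8772 0.8829]
(array([0.593 , 0.3092]), np.float64(0.085), 144)
smallS ztop [0.0528 0.0588 0.0609]
(array([0.5943, 0.3064]), np.float64(0.0862), 110)
medS ztop [0.0701 0.0733 0.0816]
(array([0.6648, 0.1036]), np.float64(0.155), 60)
largeS ztop [0.0755 0.0829 0.0848]
(array([ 0.6802, -0.0327]), np.float64(0.1244), 282)
small ztop 0.0667
 knobT 115 [0.3361 0.3014 0.0542] [0.336  0.3024 0.0531] [0.0309 0.0314 0.0165]
large ztop 0.0637
 knobT 107 [0.4636 0.1896 0.055 ] [0.4638 0.1897 0.0536] [0.0322 0.0291 0.0202]
med ztop 0.0618
 knobT 109 [0.4529 0.019  0.0542] [0.4531 0.0189 0.053 ] [0.0302 0.0315 0.0176]
oval ztop 0.0613
 knobT 132 [ 0.4663 -0.13    0.0513] [ 0.4673 -0.1305  0.0523] [0.0217 0.0623 0.018 ]
  bar ang 1.7251955971503052
small  knobS 86 [0.3367 0.2944 0.0529] [0.0335 0.0332 0.0161] 0.0593
large  knobS 97 [0.4636 0.182  0.0525] [0.0311 0.0328 0.016 ] 0.0592
med  knobS 125 [0.4528 0.0079 0.0527] [0.031  0.1383 0.0162] 0.0593
oval  knobS 185 [ 0.4663 -0.1367  0.0509] [0.0243 0.0637 0.0131] 0.0562
[[     0      0    640    480 306263]
 [   392    246     47     33    820]]
```

Run:
```python
import cv2,numpy as np
t=cv2.imread("pics/top0.png")[175:325,130:450]; s=cv2.imread("pics/side0.png")[150:340,210:460]
t=cv2.resize(t,None,fx=2.3,fy=2.3,interpolation=cv2.INTER_CUBIC);cv2.imwrite("pics/tc.png",t)
```

```text
(no output)
```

View pics/tc.png

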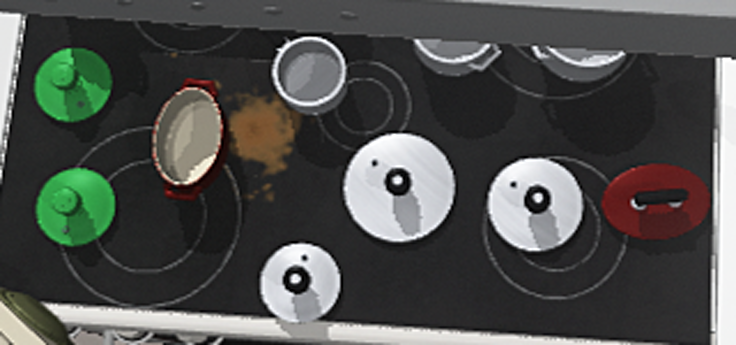

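The crop confirms the layout: the oval pot's axis runs roughly up the picture and the oval lid lies crosswise. The depth heights match the sizes given. I'll move now and refine the positions with the wrist camera from above.

```bash
cat >> h.py <<'E'
def down(a): # tool y (closing) at world angle a
    c,s=np.cos(a),np.sin(a); y=np.array([c,s,0]); z=np.array([0,0,-1.]); return np.c_[np.cross(y,z),y,z]
E
python3 - <<'E'
from h import *
s=readout.sense(); print(s["tcp_rot"].round(3) if hasattr(s["tcp_rot"],'round') else s["tcp_rot"])
ims=[]
for i,p in enumerate([(.5,.36,.36),(.5,.03,.36)]):
    a=np.pi/2
    q=[kin.inverse_kinematics(p,down(x)) for x in(a,-a)]; print(q)
    R=min([(abs(np.array(qq)[5]),x) for qq,x in zip(q,(a,-a)) if qq is not None])[1]
    ctrl.move_ptp(p,down(R)); c=cam("wrist"); np.savez(f"w{i}.npz",**c); ims.append(c["image"]); print(c["o"],c["R"][2],c["K"][0,0],R)
save("w01",cv2.resize(np.vstack(ims),(450,600)) if 0 else cv2.resize(np.hstack(ims),(800,300)))
print(readout.sense()["time"])
E
```

```text
[[-0.924  0.383 -0.001]
 [ 0.383  0.924 -0.001]
 [ 0.    -0.001 -1.   ]]
[array([ 4.34120819e-01,  4.87811266e-01,  9.65487131e-01, -4.44089210e-16,
        1.68829426e+00, -1.13667551e+00]), array([ 4.34120819e-01,  4.87811266e-01,  9.65487131e-01, -4.44089210e-16,
        1.68829426e+00,  2.00491715e+00])]
[0.42826445 0.35929282 0.49464648] [ 2.78134152e-01 -4.42519284e-04 -9.60542138e-01] 382.74590689293944 1.5707963267948966
[array([-1.74392693e-01,  2.04812280e-01,  1.35379639e+00, -4.44089210e-16,
        1.58298398e+00, -1.74518902e+00]), array([-1.74392693e-01,  2.04812280e-01,  1.35379639e+00, -4.44089210e-16,
        1.58298398e+00,  1.39640363e+00])]
[0.57289116 0.02904465 0.49490026] [-2.80207983e-01 -7.32815906e-04 -9.59939034e-01] 382.74590689293944 -1.5707963267948966
3.6583
```

View pics/w01.png

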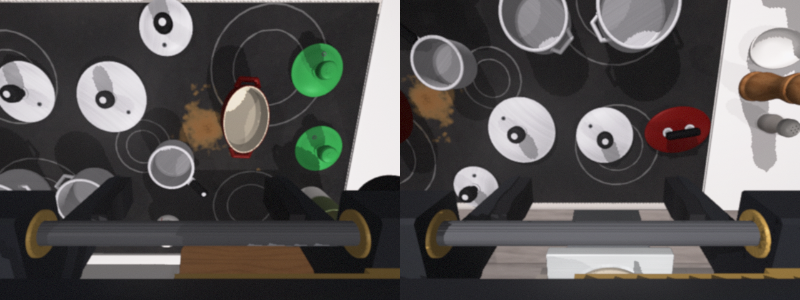

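The left view has the oval pot at about (395,190) in full-size pixels, with the small pot and its handle at (272,268). The right view shows all four lids, with the medium and large pots cut off at the top edge. I'll take one more view further ahead and then compute.

```bash
cat >> h.py <<'E'
rng=np.random.default_rng(0)
def rcirc(Q,r,it=1500):
    Q=Q[:,:2]; best=(0,None)
    for _ in range(it):
        a,b=Q[rng.choice(len(Q),2,False)]; d=b-a; L=np.hypot(*d)
        if L>2*r or L<.6*r: continue
        n=np.array([-d[1],d[0]])/L; 
        for sg in(1,-1):
            c=(a+b)/2+sg*n*np.sqrt(r*r-L*L/4); k=abs(np.hypot(*(Q-c).T)-r)<.004
            if k.sum()>best[0]: best=(k.sum(),k,c)
    P=Q[best[1]]; A=np.c_[2*P,np.ones(len(P))]; s=np.linalg.lstsq(A,(P**2).sum(1),rcond=None)[0]
    return s[:2].round(4),(2*np.sqrt(s[2]+s[:2]@s[:2])).round(4),best[0]
E
cat > m2.py <<'E'
from h import *
C={n:dict(np.load(n+".npz")) for n in("top0","side0","w0","w1","w2")}
pots={"small":(.593,.308,.06,.0835),"medium":(.665,.10,.072,.1035),"large":(.680,-.033,.084,.1235)}
lids={"small":(.336,.301),"large":(.464,.19),"medium":(.453,.019),"oval":(.467,-.13)}
for cn,c in C.items():
    P=cloud(c).reshape(-1,3); P=P[~np.isnan(P[:,0])]; print(cn, "hob z",np.median(P[(abs(P[:,2])<.015)&(P[:,0]>.3)&(P[:,0]<.6)&(P[:,1]>-.1)&(P[:,1]<.3)][:,2]).round(4))
    for n,(x,y,h,d) in pots.items():
        Q=P[(abs(P[:,2]-h)<.006)&(np.hypot(P[:,0]-x,P[:,1]-y)<d/2+.03)]
        if len(Q)>40: print("  pot",n,*rcirc(Q,d/2),len(Q))
    Q=P[(abs(P[:,2]-.068)<.006)&(abs(P[:,0]-.5)<.1)&(abs(P[:,1]-.42)<.07)]
    if len(Q)>40:
        H=cv2.convexHull((Q[:,:2]*1e3).astype(np.float32)); (a,b,g)=cv2.minAreaRect(H); m=cv2.fitEllipse(H); print("  pot oval rect",np.round(a,1),np.round(b,1),round(g,1),"ell",np.round(m[0],1),np.round(m[1],1),round(m[2],1),len(Q))
    for n,(x,y) in lids.items():
        Q=P[(P[:,2]>.049)&(P[:,2]<.062)&(np.hypot(P[:,0]-x,P[:,1]-y)<.045)]
        if len(Q)>40:
            mid=(Q.max(0)+Q.min(0))/2
            e=np.linalg.eigh(np.cov(Q[:,:2].T))[1][:,1]
            print("  lid",n,Q.mean(0).round(4),mid[:2].round(4),np.ptp(Q,0).round(3),len(Q),np.degrees(np.arctan2(e[1],e[0])).round(1) if n=="oval" else "")
E
python3 - <<'E'
from h import *
ctrl.move_ptp((.6,.03,.36),down(-np.pi/2)); c=cam("wrist"); np.savez("w2.npz",**c); save("w2",c["image"])
import m2
E
```

```text
top0 hob z 0.0008
  pot small [0.5928 0.3092] 0.0849 177 180
  pot medium [0.662  0.1346] 0.0977 68 78
  pot large [ 0.6752 -0.0294] 0.1172 69 70
  pot oval rect [531.5 431.5] [ 93.3 189.6] 61.7 ell [527.7 420.8] [111.  197.9] 59.2 168
  lid small [0.3362 0.3018 0.055 ] [0.3356 0.3024] [0.03  0.031 0.012] 105 
  lid large [0.464  0.1896 0.0553] [0.4638 0.1897] [0.032 0.029 0.011] 101 
  lid medium [0.4534 0.0192 0.055 ] [0.4533 0.0191] [0.03  0.031 0.012] 98 
  lid oval [ 0.4665 -0.1306  0.0531] [ 0.4667 -0.1297] [0.021 0.061 0.012] 97 99.3
side0 hob z 0.0007
  pot small [0.594 0.306] 0.085 137 149
  pot medium [0.667  0.1316] 0.1041 174 242
  pot large [ 0.6803 -0.0326] 0.1242 337 347
  pot oval rect [500.6 445.7] [ 87.5 122.9] 86.8 ell [502.3 446.1] [ 89.1 124.6] 90.3 166
  lid small [0.3371 0.2958 0.0545] [0.3378 0.2971] [0.033 0.033 0.01 ] 69 
  lid large [0.4639 0.1835 0.0542] [0.4658 0.1862] [0.031 0.032 0.01 ] 77 
  lid medium [0.4538 0.013  0.0545] [0.4544 0.0163] [0.031 0.03  0.01 ] 96 
  lid oval [ 0.4674 -0.1356  0.0526] [ 0.4685 -0.1343] [0.024 0.064 0.007] 136 100.1
w0 hob z 0.0002
  pot small [0.5947 0.3062] 0.0847 1036 1036
  pot medium [0.6671 0.1324] 0.1037 599 634Traceback (most recent call last):
  File "<stdin>", line 3, in <module>
  File "m2.py", line 9, in <module>
    if len(Q)>40: print("  pot",n,*rcirc(Q,d/2),len(Q))
                                   ~~~~~^^^^^^^
  File "h.py", line 26, in rcirc
    P=Q[best[1]]; A=np.c_[2*P,np.ones(len(P))]; s=np.linalg.lstsq(A,(P**2).sum(1),rcond=None)[0]
                    ~~~~~^^^^^^^^^^^^^^^^^^^^^
    res = self.concatenate(tuple(objs), axis=axis)
ValueError: all the input arrays must have same number of dimensions, but the array at index 0 has 3 dimension(s) and the array at index 1 has 2 dimension(s)
```

View pics/w2.png

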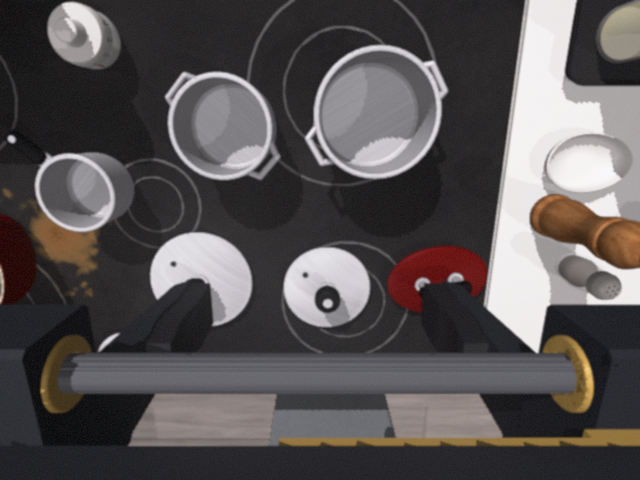

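This view shows the medium pot (220,125) and the large pot (378,110) complete. The shaker stands at (590,275) and the mill at (585,230), well clear of the lids. I'll finish the numbers.

```bash
sed -i 's/if len(Q)>40: print("  pot",n/if len(Q)>200: print("  pot",n/; s/(.665,.10,.072/(.667,.132,.072/; s/"top0","side0","w0"/"w0"/; s/abs(P\[:,1\]-.42)<.07/abs(P[:,1]-.445)<.05/' m2.py
python3 m2.py; python3 -c "
from h import *
P=cloud(dict(np.load('top0.npz')));print(P[225,480],P[258,483])"
```

```text
w0 hob z 0.0002
  pot small [0.5947 0.3062] 0.0847 1036 1036
  pot medium [0.6671 0.1324] 0.1037 599 599
  pot oval rect [501.9 444.5] [123.7  84.1] 3.7 ell [501.8 444.9] [ 84.3 124. ] 87.1 1022
  lid small [0.3398 0.2999 0.0546] [0.3392 0.2994] [0.032 0.032 0.01 ] 842 
  lid large [0.4661 0.1885 0.0546] [0.4663 0.1874] [0.032 0.031 0.01 ] 657 
  lid medium [0.4557 0.0188 0.0545] [0.4558 0.0165] [0.032 0.031 0.01 ] 693 
w1 hob z 0.0001
  pot small [0.5953 0.3052] 0.0846 1595 1596
  pot medium [0.6678 0.1314] 0.1044 1297 1297
  pot large [ 0.6807 -0.0326] 0.1241 1321 1321
  lid small [0.3413 0.2969 0.0543] [0.3399 0.2986] [0.031 0.031 0.01 ] 483 
  lid large [0.4678 0.1853 0.0545] [0.467  0.1867] [0.032 0.032 0.009] 580 
  lid medium [0.4575 0.0157 0.0546] [0.4562 0.0157] [0.032 0.033 0.009] 569 
  lid oval [ 0.4697 -0.1332  0.0525] [ 0.4696 -0.1334] [0.022 0.063 0.008] 633 99.0
w2 hob z 0.0001
  pot small [0.5957 0.3053] 0.0847 1332 1335
  pot medium [0.6685 0.1314] 0.1046 1793 1793
  pot large [ 0.6815 -0.0325] 0.1244 2317 2317
  pot oval rect [492.3 407.3] [ 8.8 67.4] 79.8 ell [492.8 410.6] [15.3 64.1] 81.7 288
  lid medium [0.4586 0.0158 0.0547] [0.4574 0.0155] [0.031 0.031 0.009] 481 
  lid oval [ 0.4736 -0.1469  0.0517] [ 0.4697 -0.1339] [0.022 0.063 0.006] 87 100.9
[ 0.55023649 -0.27415362  0.15979261] [ 0.47901262 -0.30601225  0.07845407]
```

The views agree within about 2 mm and the heights and diameters match, so I'll start with the small lid.

```bash
cat >> h.py <<'E'
LID=dict(small=(.3395,.299),large=(.4666,.187),medium=(.4566,.016),oval=(.4697,-.1335))
POT=dict(small=(.595,.3055,.052),medium=(.6675,.132,.064),large=(.681,-.0325,.076),oval=(.5018,.4447,.060))
TZ=.22
def do(n):
    lx,ly=LID[n]; px,py,pz=POT[n]
    a,b=(np.radians(9.5),np.radians(87)) if n=="oval" else (np.arctan2(ly,lx)+np.pi/2,np.arctan2(py,px)+np.pi/2)
    grip(1.0)
    ctrl.move_ptp((lx,ly,.13),down(a)); ctrl.wait(.1)
    if ctrl.move_l((lx,ly,.036),.12,contact_N=12): print("early contact",readout.sense()["tcp_pos"]); return False
    grip(0.0,25); s=readout.sense(); print(n,"grasp opening",round(s["opening"]*88,1),"force",s["finger_force"],s["tcp_pos"][2])
    ctrl.move_l((lx,ly,TZ),.15); print(" held",round(readout.sense()["opening"]*88,1))
    ctrl.move_ptp((px,py,TZ),down(b)); t=pz+.036
    ctrl.move_l((px,py,t+.02),.12); ctrl.wait(.2)
    hit=ctrl.move_l((px,py,t-.004),.025,contact_N=5); s=readout.sense(); dz=s["tcp_pos"][2]-t
    print(" hit",hit,"dz mm",round(dz*1e3,1),"F",np.round(s["wrist_force"],1),"t",s["time"])
    return hit and abs(dz)<.0045
def release():
    p=np.array(readout.sense()["tcp_pos"]); grip(.65); ctrl.move_l((p[0],p[1],TZ),.2)
E
python3 - <<'E'
from h import *
if do("small"): release()
c=cam("side"); save("s1",c["image"][120:360,160:480]); print(readout.sense()["time"])
E
```

```text
small grasp opening 32.1 force 25.00002633780241 0.036001904279370715
 held 31.8
 hit True dz mm 0.0 F [-0.4 -0.2  4.2] t 13.4833
14.9
```

View pics/s1.png

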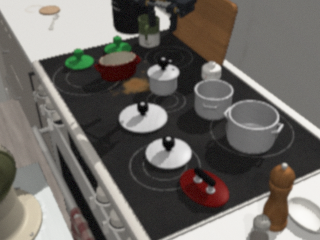

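The small lid now sits flat on its pot at (163,78) in the crop, and contact came at exactly the expected height. On to the next three, stopping if any check fails.

Run:
```python
from h import *
for n in("medium","large","oval"):
    if not do(n): print("STOP",n); break
    release()
else:
    ctrl.move_ptp((.40,.20,.36),down(np.arctan2(.2,.4)+np.pi/2))
print(readout.sense()["time"])
for n in("side","top"):
    c=cam(n); np.savez(n+"9.npz",**c); P=cloud(c).reshape(-1,3)
    for k,(x,y,z) in POT.items():
        d=np.hypot(P[:,0]-x,P[:,1]-y); K=P[(d<.045)&(abs(P[:,2]-z-.054)<.006)]
        C=P[(d<.06)&(d>.02)&(abs(P[:,2]-z-.013)<.008)]
        print(n,k,"knob off mm",((((K.max(0)+K.min(0))/2)[:2]-(x,y))*1e3).round(1) if len(K)>8 else None,"top",(K[:,2].max()-z).round(4) if len(K)>8 else "", "ang",np.degrees(np.arctan2(*np.linalg.eigh(np.cov(K[:,:2].T))[1][::-1,1])).round(1) if k=="oval" and len(K)>8 else "", "tilt", np.linalg.lstsq(np.c_[C[:,:2],np.ones(len(C))],C[:,2],rcond=None)[0][:2].round(3) if len(C)>30 else "")
    if n=="side": save("s2",cv2.resize(c["image"][130:330,200:460],None,fx=2.5,fy=2.5))
```

```text
medium grasp opening 31.8 force 25.000024773180485 0.0359831494457625
 held 31.7
 hit True dz mm -0.0 F [-0.8  0.4  3.8] t 22.9583
large grasp opening 31.5 force 25.000016391277313 0.035989511039440904
 held 31.7
 hit True dz mm -0.0 F [ 0.  -0.1  3.4] t 32.1
oval grasp opening 15.8 force 25.00053260475397 0.035972696004941004
 held 15.4
 hit True dz mm -0.0 F [-0.5 -0.9  5.2] t 42.5
45.175
side small knob off mm [-1.6 -3.9] top 0.059 ang  tilt [0.008 0.013]
side medium knob off mm [-2.2 -1.5] top 0.06 ang  tilt [0.01  0.014]
side large knob off mm [-2.5 -1.8] top 0.0593 ang  tilt [0.007 0.009]
side oval knob off mm [-0.5 -0.3] top 0.0552 ang 176.8 tilt [0.008 0.042]
top small knob off mm [-1.9  1.4] top 0.06 ang  tilt [-0.071  0.001]
top medium knob off mm None top  ang  tilt [ 0.105 -0.002]
top large knob off mm None top  ang  tilt [0.045 0.039]
top oval knob off mm [-2.6  0.1] top 0.0584 ang 176.6 tilt [-0.     0.006]
```

View pics/s2.png

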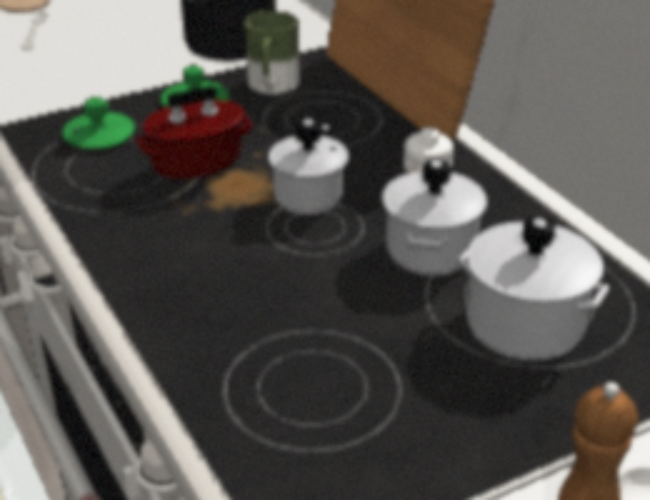

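The picture shows all four lids flat on their own pots, at (195,130), (308,155), (435,200) and (535,255). They are centred within about 4 mm, the oval lid is in line with its pot, and the mill still stands.

```bash
python3 -c "
from h import *
print(ctrl.finish_job())"
```

```text
the job is handed in; nothing more can be done
None
```

All four lids are on their own pots, set down at the expected seated height and centred within about 4 mm, with the oval lid in line; I handed the job in at about 45 s of the 102 s, and no verdict came back.

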